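Swap the belt pulleys for slow speed

TASK

The drilling machine is to run slower: swap the two belt pulleys, so that the big one sits on the green spindle head and the small one on the blue motor, each fully down on its shaft, hub upwards, with the brass collar back on the spindle shaft, resting on the big pulley's hub. The grey tray is there to lay parts in on the way, if you wish. Do not knock away the surface gauge, the gear wheel or the green tin that stand about.

Things in the scene. Friction and masses are not known exactly. Their poses are not given: they have to be found in the camera images.
- big_pulley: Large five-spoked dark V-belt pulley, 0.60 kg: rim 112 mm across and 22 mm high at the bottom, above it a bright round hub 42 mm across that reaches 52 mm above the underside (30 mm of free hub to grip from above); bore 23 mm right through. Origin: centre of the underside; z up along the bore. Starts on the motor shaft. It just lifts off: all grub screws are slack.
- small_pulley: Small solid aluminium V-belt pulley, 0.30 kg: rim 68 mm across and 22 mm high at the bottom, above it a hub 42 mm across reaching 52 mm above the underside; bore 23 mm right through. Origin: centre of the underside; z up along the bore. Starts loose on the spindle shaft, below the brass collar.
- collar: Plain brass shaft collar (ring), 44 mm outside, bore 23 mm, 20 mm high, 0.12 kg. Origin: centre of the underside; z along the bore. At the start it lies loose on top of the small pulley's hub, round the spindle shaft. It is alike both ways up.
- motor_seat (a point): Shoulder of the blue finned motor that stands upright (fixed; 108 mm across, 112 mm high to here, black terminal box on one side): centre of the ring on which a pulley's underside rests; z up. From here a plain 20 mm steel shaft rises: 55 mm straight, then a 20 mm taper to a 6 mm tip, 75 mm above the shoulder.
- spindle_seat (a point): Shoulder of the green spindle head (fixed; round housing on a square 120 mm flange, 88 mm high to here): centre of the ring on which a pulley's underside rests; z up. From here a plain 20 mm steel shaft rises: 66 mm straight, then a 20 mm taper to a 6 mm tip, 86 mm above the shoulder.
- collar_seat (a point): Point on the spindle shaft's axis 52 mm above the spindle shoulder, level with the top of a pulley's hub when that pulley is fully down: where the centre of the collar's underside belongs.
- tray_in (a point): Grey parts tray (fixed), 150 mm along its x, 220 mm along its y, rim 16 mm high, empty at the start: centre of its inner floor, which is 3 mm above the bench.
- surface_gauge: Bystander: surface gauge, base 55x70 mm, post 195 mm tall, needle across it (146 mm along its y). Origin: under its base near the post.
- gear_wheel: Bystander: grey gear wheel, 84 mm across, 26 mm high, lying flat. Origin: centre of the underside.
- nut_tin: Bystander: green tin, 67 mm across, 65 mm high. Origin: centre of the underside.
Things that resemble listed ones, but are neither listed nor needed, are in the scene too. Of the things like the big_pulley, leave any that is orange or purple; of the rest the larger one is meant.

How it is judged:
By the outcome, as a careful person would: the job done as asked, in the order asked, and still so for the second after the job is handed in, with the robot touching nothing.
It also fails if it takes over 120 s, if anything falls off the work surface, if the arm or the gripper's body presses on something with over 40 N, if the wrist force passes 120 N, or if a joint passes its speed limit or range.

ROBOT

A 6-joint arm with a two-finger parallel gripper is mounted at the origin on a cart in front of the work surface, level with it; the furniture and walls round the work are solid. World frame = base frame: x ahead of the robot, y to its left, z up, the work surface at z = 0. Lengths are in m, angles in degrees, forces in N, time in s.
With the tool pointing down it reaches from about 0.35 to 0.875 m from the base axis. Payload 4.2 kg.
Tool frame: the origin (TCP) lies on the centre line of the jaws, within the pads' length; the fingertips stand 25 mm ahead of it and the grasp point (between the pads) lies 6 mm ahead of it (finger_overhang is the distance from the TCP to the fingertips, in m); z points along the fingers, y is the line along which they close (so a half turn about z gives the same grasp; the last joint's range is limited). The gripper opens to 87 mm and grips with 3 to 60 N. Pads are 19 mm wide; open, the fingers measure 117 mm over their backs; the gripper's body (75 mm by 190 mm) begins 51 mm behind the grasp point.
Start: joints at [-53.423, 22.042, 0.453, 0, -68.411, -14.817], TCP at [0.232, -0.58, 0.248] pointing down, gripper open.
Joint ranges: [-179.83, 179.83], [-69.29, 118.12], [-61.27, 80.66], [-181.25, 117.63], [-171.15, -9.14], [-177.46, 177.46]. Speed limits (degrees/s): [159.86, 159.86, 180, 180, 180, 180].

INTERFACE

Orientations are given as a 3x3 rotation matrix whose columns are the frame's x, y, z axes.
In Python, from station import sense, capture, finish_job, spot_in, tip_of, finger_overhang gives the robot as it stands. The module is installed in compiled form; this text tells all that it offers.
- The arm moves only by the tool servo_tool, never from a script. Its arguments are lists of equal length, an entry for each row: "slide": the shift along the tool's x, y, z in m, a list of three; "spin": the turn about the tool's z in degrees; "grip": the closure, from 0 (fully open) to 1 (shut). A call has exactly 5 rows; each row is the pose to reach, as a shift and turn from the pose commanded when the call began, along the tool's axes at that moment; what a row does not reach only later rows make up. A row lasts 1/12 s, in which the tool goes at most 41.7 mm and 7.16 degrees, less where a joint would pass 70% of its speed; a pose out of reach is approached as far as the arm can. A call with a gripper value outside its range is refused whole. The fingers move at their own pace and stop on an object; the grip force is fixed at half the most. Time passes only in rows, so rows that repeat a pose let the fingers close, or fill a call up. It gives the time, the measured TCP pose, the force, the opening and the grip force at its end, in the units of the state.
- sense(): the state, without advancing time (a new reading comes with each control period).
- capture(name): name is "side" or "top"; returns a dict with "pixels" (480x640x3 uint8, blue, green, red), "depth" (480x640 float32, m along the optical axis (not along the pixel's ray), 0 where there is no reading), "fx", "fy", "cx", "cy" (pixels), "R" (3x3) and "t" (3): a world point X has camera coordinates R X + t. Camera axes: x right, y down, z forward; pixel columns grow to the right and rows downward; lengths in m; the calibration is good to about 2 mm. A picture is of the moment at which its call begins.
- finish_job(): hands the job in; it is judged then, once.
Trained networks look in the newest picture that a camera, given by its name, has taken for a name from the list of things; names that differ only in an ending like _2 or _b are one class to them, and where a whole thing is asked for, a point or a joint stands for the part that bears it (a point fixed in the world has none). Each returns a list of dicts, best first, with "conf" (0 to 1); they miss things now and then, are a little off and sometimes report something else, mostly with a low value. They report only what shows in the picture. A call takes as long as a camera call. They do not tell look-alikes from the thing itself.
- spot_in(thing, camera): "point" ([x, y, z] in m, in world coordinates, good to about 4 mm: the middle of the surface that is visible of it).
- tip_of(thing, camera): "point" ([x, y, z] in m, in world coordinates, good to about 4 mm: a listed point, or the origin of a listed thing).
The state is a dict: "time_s": time; "joints": joint angles; "joint_velocities": joint speeds; "effort": joint torques, N m; "tcp_pos": TCP position; "ee_rot": TCP orientation; "wrist_force": force on the tool from outside, world axes, zero at the start; "moment": the same for the moment, N m; "gripper_width": opening from 0.0 (shut) to 1.0 (fully open); "gripper_force": force on a finger pad.
Only numpy, scipy, OpenCV 4.12 (cv2) and the standard library are available. Lean on these libraries where they do the work, as an engineer would, in place of code of your own. Each camera call takes 0.05 s, during which the arm holds its last target. There are 200 camera calls.

## Working session

There is one attempt and no reset: what is moved stays moved. The work goes in short steps, Python scripts to look and compute and a tool call to move; the robot and the scene stay as the last step left them, time stands still between calls to the robot, and variables do not carry over. Pictures are saved under pics/ and viewed, at most 14 in all, crops included, and the job is handed in when it is done.

Besides the shell and the picture viewer there is one more tool, called after ">>>" as name(argument=value, ...), one argument or row to a line, values as JSON. servo_tool: Moves the arm, as the interface text tells. Its arguments: {"type":"object","properties":{"slide":{"type":"array"},"spin":{"type":"array"},"grip":{"type":"array"}},"required":["slide","spin","grip"]}

```bash
mkdir -p pics; python3 - <<'E'
from station import *
import cv2,numpy as np
s=sense();print(s['time_s'],s['tcp_pos'],np.round(s['ee_rot'],3).tolist(),finger_overhang)
for c in("side","top"):
    d=capture(c);cv2.imwrite(f"pics/{c}0.png",d["pixels"])
    print(c,d['fx'],np.round(d['R'],3).tolist(),np.round(d['t'],3))
    R,t=np.array(d['R']),np.array(d['t'])
    for n in "big_pulley small_pulley collar motor_seat spindle_seat collar_seat tray_in surface_gauge gear_wheel nut_tin".split():
        for r in tip_of(n,c)[:4]:
            p=np.array(r['point']);q=R@p+t
            print(n,round(r['conf'],2),np.round(p,3),int(d['fx']*q[0]/q[2]+d['cx']),int(d['fy']*q[1]/q[2]+d['cy']))
E
```

```text
0.0 [ 0.23152183 -0.57993743  0.24643598] [[-0.929, -0.371, -0.001], [-0.371, 0.929, 0.002], [0.0, 0.002, -1.0]] 0.025
side 437.629427456043 [[-0.969, -0.248, 0.008], [-0.134, 0.495, -0.858], [0.209, -0.833, -0.513]] [0.528 0.174 1.176]
big_pulley 0.94 [0.547 0.031 0.114] 319 248
big_pulley 0.6 [ 0.314 -0.261  0.001] 409 242
big_pulley 0.39 [ 0.509  0.168 -0.001] 319 315
small_pulley 0.84 [0.484 0.299 0.089] 315 322
collar 0.79 [0.484 0.299 0.137] 316 306
motor_seat 0.96 [0.548 0.034 0.113] 318 249
motor_seat 0.45 [0.547 0.034 0.113] 319 249
spindle_seat 0.61 [0.487 0.297 0.086] 315 323
collar_seat 0.69 [0.484 0.298 0.144] 316 303
tray_in 0.77 [ 0.507 -0.244  0.007] 351 236
surface_gauge 0.62 [ 0.734 -0.2    0.   ] 283 235
gear_wheel 0.68 [ 0.702  0.386 -0.002] 213 361
nut_tin 0.67 [ 0.637 -0.479  0.001] 330 204
nut_tin 0.5 [ 0.737 -0.199  0.002] 282 234
top 559.2823568404926 [[0.007, -1.0, 0.014], [-0.99, -0.009, -0.143], [0.143, -0.013, -0.99]] [-0.038  0.543  1.433]
big_pulley 0.98 [ 0.314 -0.26   0.001] 411 324
big_pulley 0.9 [ 0.63   0.203 -0.004] 240 206
big_pulley 0.8 [0.547 0.029 0.111] 302 230
big_pulley 0.69 [0.511 0.165 0.003] 252 249
small_pulley 0.82 [0.486 0.3   0.092] 195 254
collar 0.52 [0.49  0.299 0.137] 191 251
collar 0.27 [0.485 0.303 0.089] 194 255
motor_seat 0.93 [0.547 0.034 0.11 ] 300 230
spindle_seat 0.59 [0.483 0.302 0.088] 194 256
collar_seat 0.65 [0.484 0.3   0.138] 190 253
tray_in 0.95 [ 0.51  -0.248  0.004] 406 251
surface_gauge 0.87 [ 0.734 -0.195  0.001] 386 170
gear_wheel 0.75 [0.701 0.382 0.   ] 175 179
nut_tin 0.6 [ 0.63  -0.48   0.001] 490 208
```

View pics/side0.png

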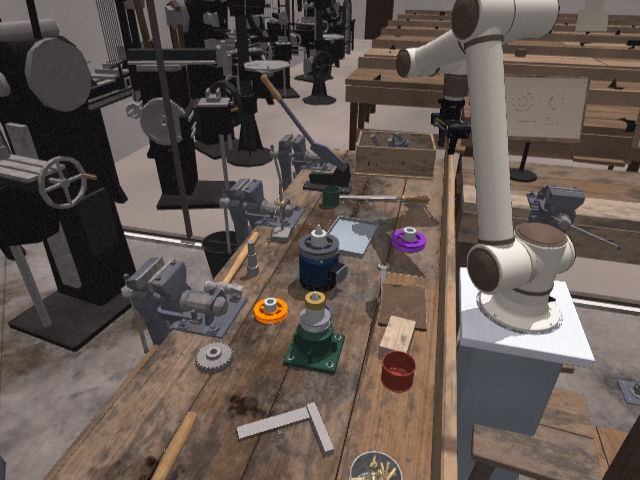

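View pics/top0.png

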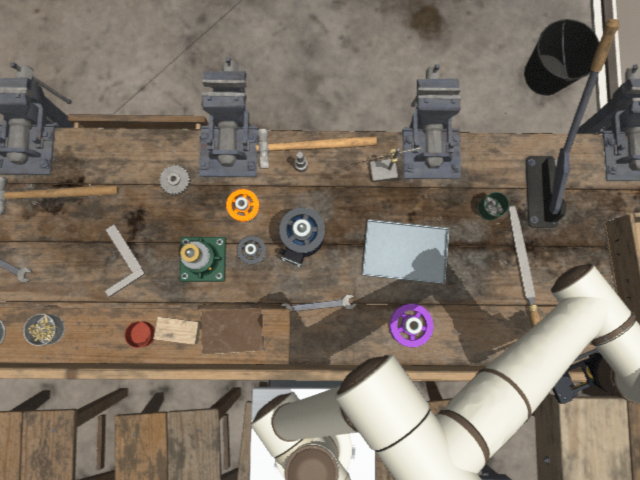

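```bash
cat >h.py <<'E'
from station import *
import cv2,numpy as np
def cloud(c):
    d=capture(c);v,u=np.mgrid[:480,:640];z=d['depth']
    P=np.stack([(u-d['cx'])/d['fx']*z,(v-d['cy'])/d['fy']*z,z],-1)
    return d,(P-np.array(d['t']))@np.array(d['R'])
def ring(W,x,y,z,r=.04,dz=.005):
    "centre of the flat top at height about z near x,y"
    m=(np.hypot(W[...,0]-x,W[...,1]-y)<r)&(abs(W[...,2]-z)<dz)
    p=W[m]
    if len(p)<8: return len(p)
    (cx,cy),rr=cv2.minEnclosingCircle((p[:,:2]).astype(np.float32))
    return len(p),np.round([cx,cy,rr,np.median(p[:,2])],4),np.round(p.mean(0),4)
def st():
    s=sense();print(round(s['time_s'],2),np.round(s['tcp_pos'],4),np.round(s['wrist_force'],1),s['gripper_width'],s['gripper_force'])
E
python3 - <<'E'
from h import *
for c in("top","side"):
    d,W=cloud(c)
    for n,x,y,z in(("collar",.485,.3,.16),("spt",.485,.3,.173),("hubbig",.547,.032,.164),("mott",.547,.032,.186),("rimbig",.547,.032,.134),("tray",.51,-.246,.003)):
        print(c,n,ring(W,x,y,z,.09 if n[0] in'rt' else .04))
    if c=="top": cv2.imwrite("pics/crop1.png",cv2.resize(d['pixels'][180:350,170:450],None,fx=2.8,fy=2.8,interpolation=cv2.INTER_CUBIC))
E
```

```text
top collar (214, array([0.4837, 0.297 , 0.0222, 0.159 ]), array([0.4835, 0.2967, 0.1594]))
top spt (11, array([0.4837, 0.2979, 0.005 , 0.1735]), array([0.4837, 0.2971, 0.1729]))
top hubbig (170, array([0.5467, 0.0302, 0.0212, 0.1634]), array([0.5462, 0.0297, 0.1636]))
top mott (10, array([0.5443, 0.0299, 0.0043, 0.187 ]), array([0.5461, 0.0306, 0.1865]))
top rimbig (878, array([0.5471, 0.03  , 0.0564, 0.1332]), array([0.5456, 0.0303, 0.1333]))
top tray (2827, array([ 0.5099, -0.246 ,  0.0901,  0.0023]), array([ 0.5091, -0.2457,  0.0025]))
side collar (204, array([0.4864, 0.2998, 0.0238, 0.1605]), array([0.4858, 0.3038, 0.1602]))
side spt (21, array([0.486 , 0.3007, 0.0056, 0.1709]), array([0.4861, 0.3019, 0.1715]))
side hubbig (93, array([0.5494, 0.0334, 0.0219, 0.1647]), array([0.5478, 0.04  , 0.1643]))
side mott (12, array([0.5487, 0.034 , 0.0041, 0.1849]), array([0.5493, 0.0344, 0.1851]))
side rimbig (452, array([0.5489, 0.0326, 0.0576, 0.1348]), array([0.547 , 0.0435, 0.1346]))
side tray (905, array([ 0.5101, -0.2461,  0.09  ,  0.0044]), array([ 0.5006, -0.2476,  0.0043]))
```

View pics/crop1.png

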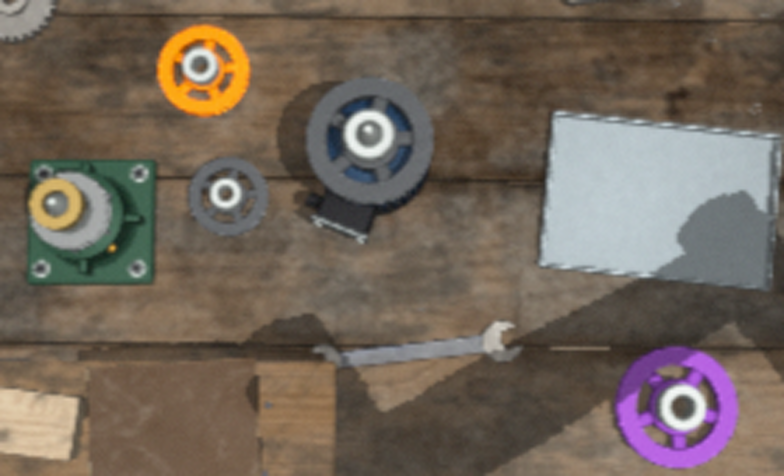

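>>> servo_tool(
  slide=[
    [0,0,-0.03],
    [0,0,-0.04],
    [0,0,-0.04],
    [0,0,-0.04],
    [0,0,-0.04],
  ],
  spin=[7,14,21.8,21.8,21.8],
  grip=[0.2,0.2,0.2,0.2,0.2],
)

```text
time_s: 1.62
tcp_pos: [0.2317, -0.5802, 0.2873]
ee_rot: [[-1.0, -0.002, -0.0], [-0.002, 1.0, 0.001], [0.0, 0.001, -1.0]]
wrist_force: [0.2, -0.3, -0.0]
gripper_width: 0.813
gripper_force: 0.0
```

Big-pulley look-alikes (top view pixels): orange (243,205) and purple (412,325) are ruled out by colour. Of the grey (251,249, about 75 mm) and the dark one on the motor (302,230, 112 mm), the larger one on the motor is meant. The crop confirms this. The collar is at (190,252) on the spindle.

>>> servo_tool(
  slide=[
    [-0.028,0.03,0],
    [-0.056,0.06,0],
    [-0.084,0.09,0],
    [-0.112,0.12,0],
    [-0.134,0.145,0],
  ],
  spin=[0,0,0,0,0],
  grip=[0.2,0.2,0.2,0.2,0.2],
)

```text
time_s: 2.03
tcp_pos: [0.367, -0.4334, 0.2869]
ee_rot: [[-1.0, -0.003, -0.001], [-0.003, 1.0, 0.001], [0.001, 0.001, -1.0]]
wrist_force: [0.3, -0.2, 0.1]
gripper_width: 0.8
gripper_force: 0.0
```

>>> servo_tool(
  slide=[
    [-0.026,0.03,0],
    [-0.052,0.06,0],
    [-0.078,0.09,0],
    [-0.104,0.12,0],
    [-0.12,0.15,0],
  ],
  spin=[0,0,0,0,0],
  grip=[0.2,0.2,0.2,0.2,0.2],
)

```text
time_s: 2.45
tcp_pos: [0.4876, -0.2838, 0.2866]
ee_rot: [[-1.0, -0.003, -0.001], [-0.003, 1.0, 0.0], [0.001, 0.0, -1.0]]
wrist_force: [0.7, -0.8, 0.5]
gripper_width: 0.802
gripper_force: 0.0
```

>>> servo_tool(
  slide=[
    [0,0.04,0],
    [0,0.08,0],
    [0,0.12,0],
    [0,0.16,0],
    [0,0.2,0],
  ],
  spin=[0,0,0,0,0],
  grip=[0.2,0.2,0.2,0.2,0.2],
)

```text
time_s: 2.87
tcp_pos: [0.4854, -0.0838, 0.287]
ee_rot: [[-1.0, -0.002, -0.001], [-0.002, 1.0, -0.0], [0.001, -0.0, -1.0]]
wrist_force: [0.9, 0.2, 0.3]
gripper_width: 0.8
gripper_force: 0.0
```

>>> servo_tool(
  slide=[
    [0,0.04,0],
    [0,0.08,0],
    [0,0.12,0],
    [0,0.16,0],
    [0,0.2,0],
  ],
  spin=[0,0,0,0,0],
  grip=[0.2,0.2,0.2,0.2,0.2],
)

```text
time_s: 3.28
tcp_pos: [0.4854, 0.1162, 0.2872]
ee_rot: [[-1.0, -0.003, -0.001], [-0.003, 1.0, -0.0], [0.001, -0.0, -1.0]]
wrist_force: [0.8, 0.2, 0.1]
gripper_width: 0.798
gripper_force: 0.0
```

>>> servo_tool(
  slide=[
    [0,0.04,0],
    [0,0.08,0],
    [0,0.12,0],
    [0,0.15,0],
    [0,0.15,0],
  ],
  spin=[0,0,0,0,0],
  grip=[0.2,0.2,0.2,0.2,0.2],
)

```text
time_s: 3.7
tcp_pos: [0.4861, 0.2691, 0.2861]
ee_rot: [[-1.0, -0.007, -0.001], [-0.007, 1.0, -0.0], [0.001, -0.0, -1.0]]
wrist_force: [0.3, -0.1, 0.2]
gripper_width: 0.798
gripper_force: 0.0
```

>>> servo_tool(
  slide=[
    [0.001,0.0295,0],
    [0.001,0.0295,0.03],
    [0.001,0.0295,0.06],
    [0.001,0.0295,0.075],
    [0.001,0.0295,0.075],
  ],
  spin=[0,0,0,0,0],
  grip=[0.2,0.2,0.2,0.2,0.2],
)

```text
time_s: 4.12
tcp_pos: [0.4831, 0.2919, 0.2077]
ee_rot: [[-1.0, -0.001, -0.008], [-0.001, 1.0, -0.007], [0.008, -0.007, -1.0]]
wrist_force: [-0.5, 0.7, -0.3]
gripper_width: 0.798
gripper_force: 0.0
```

```bash
python3 - <<'E'
from h import *
for i in range(4):
    d,W=cloud("side");st()
print(np.round(sense()['ee_rot'],4),sense()['joint_velocities'],sense()['joints'])
cv2.imwrite("pics/s2.png",cv2.resize(d['pixels'][180:400,220:440],None,fx=2.5,fy=2.5))
E
```

```text
4.17 [0.4845 0.2927 0.2105] [ 0.1 -0.3  0.8] 0.8001317638311584 0.0
4.22 [0.4855 0.2935 0.2124] [0.1 0.2 0.9] 0.8005222585850724 0.0
4.27 [0.486  0.294  0.2136] [0.6 0.6 0.6] 0.8005737955423049 0.0
4.32 [0.4861 0.2942 0.2141] [-0.4  1.3  1. ] 0.800966899250875 0.0
[[-1.0e+00 -2.0e-04  2.3e-03]
 [-2.0e-04  1.0e+00  1.5e-03]
 [-2.3e-03  1.5e-03 -1.0e+00]] [ 0.01069015 -0.65016547  0.35817036 -0.20814844  0.09950784 -0.3768241 ] [ 4.75325928e+01  1.79805831e+01 -1.07016034e+01  4.23970570e-02
 -6.11659423e+01 -1.37541536e+02]
```

View pics/s2.png

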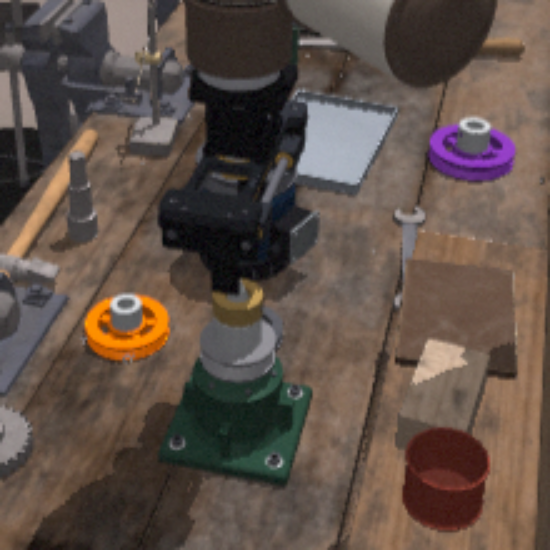

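```bash
python3 - <<'E'
from h import *
d,W=cloud("side");st();print(np.round(sense()['ee_rot'],4).tolist())
for p in((.486,.294-.045,.189),(.486,.294+.045,.189),(.486,.294,.21),(.485,.2985,.16)):
    q=np.array(d['R'])@p+d['t'];u=d['fx']*q[0]/q[2]+d['cx'];v=d['fy']*q[1]/q[2]+d['cy'];print(u,v,(u-220)*2.5,(v-180)*2.5)
d,W=cloud("top")
m=(abs(W[...,0]-.485)<.1)&(abs(W[...,1]-.295)<.12)&(W[...,2]>.15)
cv2.imwrite("pics/t2.png",cv2.resize(d['pixels'][150:330,90:330],None,fx=3,fy=3))
E
```

```text
4.37 [0.4861 0.2943 0.2143] [ 0.6 -0.1 -0.3] 0.799266591766576 0.0
[[-1.0, 0.0001, 0.0025], [0.0001, 1.0, 0.002], [-0.0025, 0.002, -1.0]]
321.0779734934292 273.7315757113086 252.69493373357307 234.32893927827152
310.08571728980564 298.09354109244924 225.2142932245141 295.2338527311231
315.80793712196953 277.3952352607721 239.51984280492383 243.48808815193024
315.69831083812016 297.53202162861027 239.2457770953004 293.83005407152564
```

View pics/t2.png

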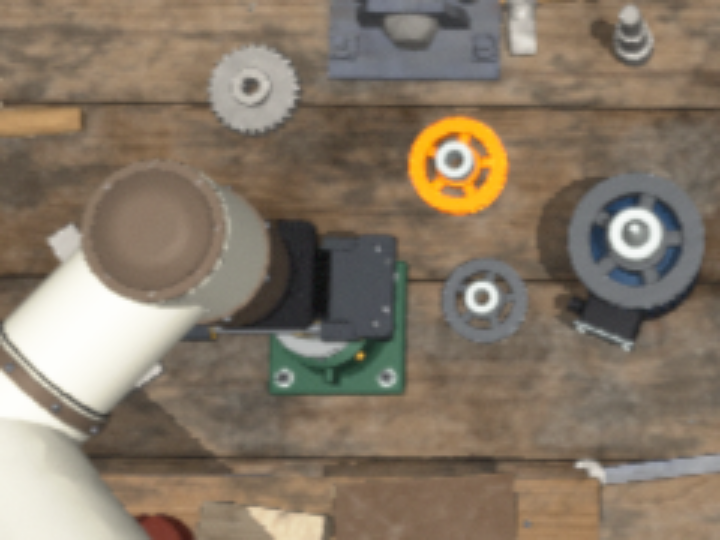

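The side crop shows the near fingertip at (222,290), just above the collar at (238,300). The top crop shows the gripper over the spindle. Next I descend and grip the collar.

>>> servo_tool(
  slide=[
    [0.001,0.0042,0.01],
    [0.001,0.0042,0.02],
    [0.001,0.0042,0.03],
    [0.001,0.0042,0.04],
    [0.001,0.0042,0.046],
  ],
  spin=[0,0,0,0,0],
  grip=[0.2,0.2,0.2,0.2,0.2],
)

```text
time_s: 4.83
tcp_pos: [0.4836, 0.2975, 0.1643]
ee_rot: [[-1.0, 0.001, -0.002], [0.001, 1.0, -0.002], [0.002, -0.002, -1.0]]
wrist_force: [0.9, 0.2, -0.4]
gripper_width: 0.799
gripper_force: 0.0
```

>>> servo_tool(
  slide=[
    [0,0,0],
    [0,0,0],
    [0,0,0],
    [0,0,0],
    [0,0,0],
  ],
  spin=[0,0,0,0,0],
  grip=[0.2,0.2,0.2,0.2,0.2],
)

```text
time_s: 5.25
tcp_pos: [0.4846, 0.2983, 0.1671]
ee_rot: [[-1.0, 0.001, 0.001], [0.001, 1.0, 0.001], [-0.001, 0.001, -1.0]]
wrist_force: [0.1, 0.5, -0.0]
gripper_width: 0.798
gripper_force: 0.0
```

>>> servo_tool(
  slide=[
    [0,0,0],
    [0,0,0],
    [0,0,0],
    [0,0,0],
    [0,0,0],
  ],
  spin=[0,0,0,0,0],
  grip=[0.3,0.4,0.6,0.8,1],
)

```text
time_s: 5.67
tcp_pos: [0.4844, 0.2982, 0.1667]
ee_rot: [[-1.0, 0.001, 0.0], [0.001, 1.0, 0.0], [-0.0, 0.0, -1.0]]
wrist_force: [-0.0, 0.4, 0.6]
gripper_width: 0.503
gripper_force: 11.9
```

>>> servo_tool(
  slide=[
    [0,0,0],
    [0,0,0],
    [0,0,0],
    [0,0,0],
    [0,0,0],
  ],
  spin=[0,0,0,0,0],
  grip=[1,1,1,1,1],
)

```text
time_s: 6.08
tcp_pos: [0.4844, 0.2982, 0.1667]
ee_rot: [[-1.0, 0.001, 0.0], [0.001, 1.0, 0.0], [-0.0, 0.0, -1.0]]
wrist_force: [-0.1, 0.2, 0.4]
gripper_width: 0.505
gripper_force: 30.0
```

>>> servo_tool(
  slide=[
    [0,0,-0.01],
    [0,0,-0.03],
    [0,0,-0.06],
    [0,0,-0.09],
    [0,0,-0.11],
  ],
  spin=[0,0,0,0,0],
  grip=[1,1,1,1,1],
)

```text
time_s: 6.5
tcp_pos: [0.4849, 0.2982, 0.2801]
ee_rot: [[-1.0, 0.0, 0.003], [0.0, 1.0, 0.002], [-0.003, 0.002, -1.0]]
wrist_force: [0.2, 0.6, -0.7]
gripper_width: 0.498
gripper_force: 30.0
```

>>> servo_tool(
  slide=[
    [0,-0.03,0],
    [0,-0.07,0],
    [0,-0.11,0],
    [0,-0.15,0],
    [0,-0.19,0],
  ],
  spin=[0,0,0,0,0],
  grip=[1,1,1,1,1],
)

```text
time_s: 6.92
tcp_pos: [0.4834, 0.1062, 0.277]
ee_rot: [[-1.0, -0.0, -0.0], [-0.0, 1.0, -0.0], [0.0, -0.0, -1.0]]
wrist_force: [1.8, -0.1, -1.1]
gripper_width: 0.501
gripper_force: 30.0
```

>>> servo_tool(
  slide=[
    [0,-0.04,0],
    [0,-0.08,0],
    [0,-0.12,0],
    [0,-0.16,0],
    [0,-0.2,0],
  ],
  spin=[0,0,0,0,0],
  grip=[1,1,1,1,1],
)

```text
time_s: 7.33
tcp_pos: [0.4832, -0.0939, 0.2773]
ee_rot: [[-1.0, 0.0, 0.0], [0.0, 1.0, 0.0], [-0.0, 0.0, -1.0]]
wrist_force: [1.5, 0.3, -1.3]
gripper_width: 0.503
gripper_force: 30.0
```

>>> servo_tool(
  slide=[
    [-0.005,-0.04,0],
    [-0.01,-0.08,0],
    [-0.015,-0.12,0],
    [-0.018,-0.16,0],
    [-0.018,-0.19,0],
  ],
  spin=[0,0,0,0,0],
  grip=[1,1,1,1,1],
)

```text
time_s: 7.75
tcp_pos: [0.5016, -0.2848, 0.2766]
ee_rot: [[-1.0, 0.002, -0.001], [0.002, 1.0, -0.0], [0.001, -0.0, -1.0]]
wrist_force: [0.7, -0.2, -0.2]
gripper_width: 0.504
gripper_force: 30.0
```

>>> servo_tool(
  slide=[
    [0,-0.018,0.03],
    [0,-0.018,0.07],
    [0,-0.018,0.11],
    [0,-0.018,0.15],
    [0,-0.018,0.18],
  ],
  spin=[0,0,0,0,0],
  grip=[1,1,1,1,1],
)

```text
time_s: 8.17
tcp_pos: [0.5, -0.2997, 0.0937]
ee_rot: [[-1.0, 0.002, -0.004], [0.002, 1.0, 0.002], [0.004, 0.002, -1.0]]
wrist_force: [0.2, 0.2, -1.3]
gripper_width: 0.502
gripper_force: 30.0
```

>>> servo_tool(
  slide=[
    [0,0,0],
    [0,0,0],
    [0,0,0],
    [0,0,0],
    [0,0,0],
  ],
  spin=[0,0,0,0,0],
  grip=[1,1,1,1,1],
)

```text
time_s: 8.58
tcp_pos: [0.5034, -0.3004, 0.0992]
ee_rot: [[-1.0, 0.0, 0.005], [0.0, 1.0, -0.002], [-0.005, -0.002, -1.0]]
wrist_force: [-0.7, -0.2, -2.0]
gripper_width: 0.497
gripper_force: 30.0
```

>>> servo_tool(
  slide=[
    [0,0,0.015],
    [0,0,0.03],
    [0,0,0.045],
    [0,0,0.055],
    [0,0,0.06],
  ],
  spin=[0,0,0,0,0],
  grip=[1,1,1,1,1],
)

```text
time_s: 9.0
tcp_pos: [0.5019, -0.2999, 0.0364]
ee_rot: [[-1.0, 0.001, -0.0], [0.001, 1.0, 0.0], [0.0, 0.0, -1.0]]
wrist_force: [0.9, -0.1, -1.7]
gripper_width: 0.499
gripper_force: 30.0
```

>>> servo_tool(
  slide=[
    [0,0,0],
    [0,0,0],
    [0,0,0],
    [0,0,0.002],
    [0,0,0.004],
  ],
  spin=[0,0,0,0,0],
  grip=[1,1,1,1,1],
)

```text
time_s: 9.42
tcp_pos: [0.5024, -0.3001, 0.0333]
ee_rot: [[-1.0, 0.001, 0.002], [0.001, 1.0, -0.0], [-0.002, -0.0, -1.0]]
wrist_force: [0.5, 0.3, -1.8]
gripper_width: 0.497
gripper_force: 30.0
```

>>> servo_tool(
  slide=[
    [0,0,0.001],
    [0,0,0.002],
    [0,0,0.002],
    [0,0,0.002],
    [0,0,0.002],
  ],
  spin=[0,0,0,0,0],
  grip=[1,1,1,1,1],
)

```text
time_s: 9.83
tcp_pos: [0.5019, -0.2999, 0.0305]
ee_rot: [[-1.0, 0.001, -0.0], [0.001, 1.0, -0.0], [0.0, -0.0, -1.0]]
wrist_force: [-0.3, 0.3, -1.4]
gripper_width: 0.499
gripper_force: 30.0
```

Just above the floor. I release with a partial opening, rise, and go back to the spindle.

>>> servo_tool(
  slide=[
    [0,0,0.0005],
    [0,0,0.0005],
    [0,0,0.0005],
    [0,0,0.0005],
    [0,0,0.0005],
  ],
  spin=[0,0,0,0,0],
  grip=[1,0.4,0.3,0.3,0.3],
)

```text
time_s: 10.25
tcp_pos: [0.5021, -0.3, 0.0303]
ee_rot: [[-1.0, 0.001, 0.0], [0.001, 1.0, -0.0], [-0.0, -0.0, -1.0]]
wrist_force: [0.6, -0.8, 0.4]
gripper_width: 0.674
gripper_force: 0.0
```

>>> servo_tool(
  slide=[
    [0,0,-0.02],
    [0,0,-0.06],
    [0,0,-0.1],
    [0,0,-0.14],
    [0,0,-0.18],
  ],
  spin=[0,0,0,0,0],
  grip=[0.3,0.3,0.3,0.3,0.3],
)

```text
time_s: 10.67
tcp_pos: [0.5015, -0.2998, 0.2122]
ee_rot: [[-1.0, 0.001, 0.0], [0.001, 1.0, -0.0], [-0.0, -0.0, -1.0]]
wrist_force: [1.1, -0.0, -0.7]
gripper_width: 0.698
gripper_force: 0.0
```

>>> servo_tool(
  slide=[
    [0,0.03,-0.03],
    [0,0.06,-0.06],
    [0.005,0.1,-0.07],
    [0.01,0.14,-0.07],
    [0.018,0.18,-0.07],
  ],
  spin=[0,0,0,0,0],
  grip=[0.3,0.3,0.3,0.3,0.3],
)

```text
time_s: 11.08
tcp_pos: [0.4842, -0.1184, 0.2815]
ee_rot: [[-1.0, 0.002, 0.004], [0.002, 1.0, 0.0], [-0.004, 0.0, -1.0]]
wrist_force: [1.0, 0.3, -0.1]
gripper_width: 0.701
gripper_force: 0.0
```

>>> servo_tool(
  slide=[
    [0,0.04,0],
    [0,0.08,0],
    [0,0.12,0],
    [0,0.16,0],
    [0,0.2,0],
  ],
  spin=[0,0,0,0,0],
  grip=[0.2,0.2,0.2,0.2,0.2],
)

```text
time_s: 11.5
tcp_pos: [0.4835, 0.0819, 0.2806]
ee_rot: [[-1.0, 0.0, 0.001], [0.0, 1.0, 0.0], [-0.001, 0.0, -1.0]]
wrist_force: [0.9, -0.8, -0.1]
gripper_width: 0.793
gripper_force: 0.0
```

>>> servo_tool(
  slide=[
    [0,0.04,0],
    [0,0.08,0],
    [0,0.12,0],
    [0,0.16,0],
    [0,0.2,0],
  ],
  spin=[0,0,0,0,0],
  grip=[0.2,0.2,0.2,0.2,0.2],
)

```text
time_s: 11.92
tcp_pos: [0.4837, 0.282, 0.2804]
ee_rot: [[-1.0, 0.0, 0.0], [0.0, 1.0, 0.0], [-0.0, 0.0, -1.0]]
wrist_force: [1.3, -1.4, 0.3]
gripper_width: 0.801
gripper_force: 0.0
```

>>> servo_tool(
  slide=[
    [0,0.018,0],
    [0,0.018,0.02],
    [0,0.018,0.05],
    [0,0.018,0.07],
    [0,0.018,0.08],
  ],
  spin=[0,0,0,0,0],
  grip=[0.2,0.2,0.2,0.2,0.2],
)

```text
time_s: 12.33
tcp_pos: [0.4829, 0.2969, 0.197]
ee_rot: [[-1.0, 0.001, -0.004], [0.001, 1.0, -0.003], [0.004, -0.003, -1.0]]
wrist_force: [-0.5, 0.4, -0.8]
gripper_width: 0.8
gripper_force: 0.0
```

>>> servo_tool(
  slide=[
    [0,0,0],
    [0,0,0],
    [0,0,0],
    [0,0,0],
    [0,0,0],
  ],
  spin=[0,0,0,0,0],
  grip=[0.2,0.2,0.2,0.2,0.2],
)

```text
time_s: 12.75
tcp_pos: [0.4849, 0.2984, 0.2015]
ee_rot: [[-1.0, 0.001, 0.002], [0.001, 1.0, 0.002], [-0.002, 0.002, -1.0]]
wrist_force: [-1.0, -0.8, 0.5]
gripper_width: 0.801
gripper_force: 0.0
```

>>> servo_tool(
  slide=[
    [0,0,0.015],
    [0,0,0.03],
    [0,0,0.045],
    [0,0,0.053],
    [0,0,0.058],
  ],
  spin=[0,0,0,0,0],
  grip=[0.2,0.2,0.2,0.2,0.2],
)

```text
time_s: 13.17
tcp_pos: [0.4842, 0.2979, 0.1415]
ee_rot: [[-1.0, 0.001, -0.001], [0.001, 1.0, -0.001], [0.001, -0.001, -1.0]]
wrist_force: [-0.2, -0.3, 0.0]
gripper_width: 0.802
gripper_force: 0.0
```

>>> servo_tool(
  slide=[
    [0,0,0],
    [0,0,0.001],
    [0,0,0.001],
    [0,0,0.001],
    [0,0,0.001],
  ],
  spin=[0,0,0,0,0],
  grip=[0.2,0.2,0.2,0.2,0.3],
)

```text
time_s: 13.58
tcp_pos: [0.4846, 0.2984, 0.1418]
ee_rot: [[-1.0, 0.001, 0.001], [0.001, 1.0, 0.001], [-0.001, 0.001, -1.0]]
wrist_force: [0.1, -0.0, -0.3]
gripper_width: 0.773
gripper_force: 0.0
```

>>> servo_tool(
  slide=[
    [0,0,0],
    [0,0,0],
    [0,0,0],
    [0,0,0],
    [0,0,0],
  ],
  spin=[0,0,0,0,0],
  grip=[0.4,0.6,0.8,1,1],
)

```text
time_s: 14.0
tcp_pos: [0.4844, 0.2983, 0.1411]
ee_rot: [[-1.0, 0.001, 0.0], [0.001, 1.0, 0.0], [-0.0, 0.0, -1.0]]
wrist_force: [-0.6, 0.2, 0.1]
gripper_width: 0.472
gripper_force: 30.0
```

>>> servo_tool(
  slide=[
    [0,0,0],
    [0,0,0],
    [0,0,0],
    [0,0,0],
    [0,0,0],
  ],
  spin=[0,0,0,0,0],
  grip=[1,1,1,1,1],
)

```text
time_s: 14.42
tcp_pos: [0.4845, 0.2983, 0.1412]
ee_rot: [[-1.0, 0.001, 0.0], [0.001, 1.0, 0.0], [-0.0, 0.0, -1.0]]
wrist_force: [0.1, 1.3, 0.6]
gripper_width: 0.471
gripper_force: 30.0
```

>>> servo_tool(
  slide=[
    [0,0,-0.01],
    [0,0,-0.03],
    [0,0,-0.06],
    [0,0,-0.1],
    [0,0,-0.14],
  ],
  spin=[0,0,0,0,0],
  grip=[1,1,1,1,1],
)

```text
time_s: 14.83
tcp_pos: [0.4832, 0.2969, 0.2814]
ee_rot: [[-1.0, 0.001, -0.004], [0.001, 1.0, -0.003], [0.004, -0.003, -1.0]]
wrist_force: [0.1, 1.2, -3.1]
gripper_width: 0.472
gripper_force: 30.0
```

>>> servo_tool(
  slide=[
    [0,-0.03,0],
    [0,-0.06,0],
    [0,-0.1,0],
    [0,-0.14,0],
    [0,-0.18,0],
  ],
  spin=[0,0,0,0,0],
  grip=[1,1,1,1,1],
)

```text
time_s: 15.25
tcp_pos: [0.4827, 0.116, 0.2808]
ee_rot: [[-1.0, -0.0, -0.002], [-0.0, 1.0, -0.001], [0.002, -0.001, -1.0]]
wrist_force: [0.3, -0.7, -2.6]
gripper_width: 0.477
gripper_force: 30.0
```

>>> servo_tool(
  slide=[
    [0,-0.04,0],
    [0,-0.08,0],
    [0,-0.12,0],
    [0,-0.16,0],
    [-0.01,-0.2,0],
  ],
  spin=[0,0,0,0,0],
  grip=[1,1,1,1,1],
)

```text
time_s: 15.67
tcp_pos: [0.4912, -0.0839, 0.2812]
ee_rot: [[-1.0, 0.001, -0.003], [0.001, 1.0, 0.001], [0.003, 0.001, -1.0]]
wrist_force: [1.4, 0.3, -3.0]
gripper_width: 0.471
gripper_force: 30.0
```

>>> servo_tool(
  slide=[
    [-0.008,-0.04,0],
    [-0.008,-0.08,0],
    [-0.008,-0.1,0.02],
    [-0.008,-0.103,0.05],
    [-0.008,-0.103,0.08],
  ],
  spin=[0,0,0,0,0],
  grip=[1,1,1,1,1],
)

```text
time_s: 16.08
tcp_pos: [0.5011, -0.1868, 0.2004]
ee_rot: [[-1.0, 0.005, 0.0], [0.005, 1.0, 0.0], [-0.0, 0.0, -1.0]]
wrist_force: [-0.2, 0.3, -3.8]
gripper_width: 0.47
gripper_force: 30.0
```

>>> servo_tool(
  slide=[
    [0,0,0.03],
    [0,0,0.06],
    [0,0,0.09],
    [0,0,0.11],
    [0,0,0.12],
  ],
  spin=[0,0,0,0,0],
  grip=[1,1,1,1,1],
)

```text
time_s: 16.5
tcp_pos: [0.4991, -0.1847, 0.0779]
ee_rot: [[-1.0, 0.002, -0.008], [0.002, 1.0, 0.001], [0.008, 0.001, -1.0]]
wrist_force: [-0.3, -0.4, -2.8]
gripper_width: 0.474
gripper_force: 30.0
```

>>> servo_tool(
  slide=[
    [0,0,0],
    [0,0,0],
    [0,0,0],
    [0,0,0],
    [0,0,0],
  ],
  spin=[0,0,0,0,0],
  grip=[1,1,1,1,1],
)

```text
time_s: 16.92
tcp_pos: [0.5028, -0.185, 0.0825]
ee_rot: [[-1.0, 0.001, 0.003], [0.001, 1.0, -0.0], [-0.003, -0.0, -1.0]]
wrist_force: [-0.1, -0.4, -3.0]
gripper_width: 0.474
gripper_force: 30.0
```

>>> servo_tool(
  slide=[
    [0,0,0.005],
    [0,0,0.01],
    [0,0,0.015],
    [0,0,0.018],
    [0,0,0.02],
  ],
  spin=[0,0,0,0,0],
  grip=[1,1,1,1,1],
)

```text
time_s: 17.33
tcp_pos: [0.5015, -0.1849, 0.0601]
ee_rot: [[-1.0, 0.001, -0.002], [0.001, 1.0, 0.0], [0.002, 0.0, -1.0]]
wrist_force: [-0.3, -0.1, -3.0]
gripper_width: 0.471
gripper_force: 30.0
```

>>> servo_tool(
  slide=[
    [0,0,0],
    [0,0,0.001],
    [0,0,0.002],
    [0,0,0.003],
    [0,0,0.003],
  ],
  spin=[0,0,0,0,0],
  grip=[1,1,1,1,1],
)

```text
time_s: 17.75
tcp_pos: [0.5019, -0.1849, 0.0579]
ee_rot: [[-1.0, 0.001, -0.0], [0.001, 1.0, 0.0], [0.0, 0.0, -1.0]]
wrist_force: [-0.2, 0.0, -2.8]
gripper_width: 0.471
gripper_force: 30.0
```

>>> servo_tool(
  slide=[
    [0,0,0],
    [0,0,0],
    [0,0,0],
    [0,0,0],
    [0,0,0],
  ],
  spin=[0,0,0,0,0],
  grip=[1,1,1,1,1],
)

```text
time_s: 18.17
tcp_pos: [0.502, -0.1849, 0.0581]
ee_rot: [[-1.0, 0.001, 0.0], [0.001, 1.0, -0.0], [-0.0, -0.0, -1.0]]
wrist_force: [-0.7, -0.1, -4.2]
gripper_width: 0.472
gripper_force: 30.0
```

>>> servo_tool(
  slide=[
    [0,0,0.001],
    [0,0,0.0017],
    [0,0,0.0017],
    [0,0,0.0017],
    [0,0,0.0017],
  ],
  spin=[0,0,0,0,0],
  grip=[1,1,1,0.5,0.3],
)

```text
time_s: 18.58
tcp_pos: [0.5025, -0.185, 0.0568]
ee_rot: [[-1.0, 0.0, 0.001], [0.0, 1.0, -0.0], [-0.001, -0.0, -1.0]]
wrist_force: [-0.4, 0.0, 0.6]
gripper_width: 0.521
gripper_force: 0.0
```

>>> servo_tool(
  slide=[
    [0,0,0],
    [0,0,0],
    [0,0,-0.02],
    [0,0,-0.05],
    [0,0,-0.09],
  ],
  spin=[0,0,0,0,0],
  grip=[0.3,0.3,0.3,0.3,0.3],
)

```text
time_s: 19.0
tcp_pos: [0.5002, -0.1847, 0.1452]
ee_rot: [[-1.0, 0.001, -0.006], [0.001, 1.0, 0.001], [0.006, 0.001, -1.0]]
wrist_force: [0.4, 0.3, 0.5]
gripper_width: 0.695
gripper_force: 0.0
```

>>> servo_tool(
  slide=[
    [0,0,-0.04],
    [0,0,-0.08],
    [0,0.01,-0.12],
    [-0.01,0.04,-0.135],
    [-0.02,0.08,-0.135],
  ],
  spin=[0,0,0,0,0],
  grip=[0.3,0.3,0.3,0.3,0.3],
)

```text
time_s: 19.42
tcp_pos: [0.5242, -0.1059, 0.2876]
ee_rot: [[-1.0, 0.004, 0.012], [0.004, 1.0, -0.001], [-0.012, -0.001, -1.0]]
wrist_force: [1.1, -0.4, -0.9]
gripper_width: 0.701
gripper_force: 0.0
```

>>> servo_tool(
  slide=[
    [-0.01,0.04,0],
    [-0.02,0.08,0],
    [-0.0258,0.11,0],
    [-0.0258,0.13,0],
    [-0.0258,0.1367,0],
  ],
  spin=[0,0,0,0,0],
  grip=[0.2,0.2,0.2,0.2,0.2],
)

```text
time_s: 19.83
tcp_pos: [0.5481, 0.0345, 0.2814]
ee_rot: [[-1.0, -0.003, 0.0], [-0.003, 1.0, 0.0], [-0.0, 0.0, -1.0]]
wrist_force: [-0.5, -0.9, -0.1]
gripper_width: 0.791
gripper_force: 0.0
```

>>> servo_tool(
  slide=[
    [0,0,0.01],
    [0,0,0.03],
    [0,0,0.05],
    [0,0,0.06],
    [0,0,0.06],
  ],
  spin=[0,0,0,0,0],
  grip=[0.2,0.2,0.2,0.2,0.2],
)

```text
time_s: 20.25
tcp_pos: [0.5461, 0.0302, 0.2184]
ee_rot: [[-1.0, 0.002, -0.006], [0.002, 1.0, -0.002], [0.006, -0.002, -1.0]]
wrist_force: [0.2, 0.7, -1.1]
gripper_width: 0.799
gripper_force: 0.0
```

>>> servo_tool(
  slide=[
    [0,0,0],
    [0,0,0],
    [0,0,0],
    [0,0,0],
    [0,0,0],
  ],
  spin=[0,0,0,0,0],
  grip=[0.2,0.2,0.2,0.2,0.2],
)

```text
time_s: 20.67
tcp_pos: [0.5483, 0.0318, 0.2222]
ee_rot: [[-1.0, 0.001, 0.002], [0.001, 1.0, 0.0], [-0.002, 0.0, -1.0]]
wrist_force: [-0.2, 0.1, 0.1]
gripper_width: 0.799
gripper_force: 0.0
```

>>> servo_tool(
  slide=[
    [0,0,0.015],
    [0,0,0.03],
    [0,0,0.045],
    [0,0,0.053],
    [0,0,0.056],
  ],
  spin=[0,0,0,0,0],
  grip=[0.2,0.2,0.2,0.2,0.2],
)

```text
time_s: 21.08
tcp_pos: [0.5473, 0.0316, 0.1642]
ee_rot: [[-1.0, 0.001, -0.002], [0.001, 1.0, -0.001], [0.002, -0.001, -1.0]]
wrist_force: [-0.5, 0.6, 0.4]
gripper_width: 0.802
gripper_force: 0.0
```

>>> servo_tool(
  slide=[
    [0,0,0],
    [0,0,0],
    [0,0,0],
    [0,0,0],
    [0,0,0],
  ],
  spin=[0,0,0,0,0],
  grip=[0.2,0.2,0.2,0.2,0.3],
)

```text
time_s: 21.5
tcp_pos: [0.5483, 0.0318, 0.166]
ee_rot: [[-1.0, 0.001, 0.001], [0.001, 1.0, 0.0], [-0.001, 0.0, -1.0]]
wrist_force: [-0.3, -0.2, -0.2]
gripper_width: 0.775
gripper_force: 0.0
```

>>> servo_tool(
  slide=[
    [0,0,0],
    [0,0,0],
    [0,0,0],
    [0,0,0],
    [0,0,0],
  ],
  spin=[0,0,0,0,0],
  grip=[0.4,0.6,0.8,1,1],
)

```text
time_s: 21.92
tcp_pos: [0.5479, 0.0314, 0.1654]
ee_rot: [[-1.0, 0.001, -0.0], [0.001, 1.0, -0.001], [0.0, -0.001, -1.0]]
wrist_force: [0.1, -1.6, 0.9]
gripper_width: 0.472
gripper_force: 30.0
```

>>> servo_tool(
  slide=[
    [0,0,0],
    [0,0,0],
    [0,0,0],
    [0,0,0],
    [0,0,0],
  ],
  spin=[0,0,0,0,0],
  grip=[1,1,1,1,1],
)

```text
time_s: 22.33
tcp_pos: [0.5479, 0.0314, 0.1654]
ee_rot: [[-1.0, 0.001, -0.0], [0.001, 1.0, -0.0], [0.0, -0.0, -1.0]]
wrist_force: [-0.6, -2.8, 2.7]
gripper_width: 0.47
gripper_force: 30.0
```

>>> servo_tool(
  slide=[
    [0,0,-0.01],
    [0,0,-0.03],
    [0,0,-0.06],
    [0,0,-0.09],
    [0,0,-0.12],
  ],
  spin=[0,0,0,0,0],
  grip=[1,1,1,1,1],
)

```text
time_s: 22.75
tcp_pos: [0.5465, 0.0322, 0.2847]
ee_rot: [[-1.0, 0.001, -0.005], [0.001, 1.0, 0.001], [0.005, 0.001, -1.0]]
wrist_force: [1.3, 0.1, -7.2]
gripper_width: 0.473
gripper_force: 30.0
```

>>> servo_tool(
  slide=[
    [0,0,0],
    [0,0,0],
    [0,0,0],
    [0,0,0],
    [0,0,0],
  ],
  spin=[0,0,0,0,0],
  grip=[1,1,1,1,1],
)

```text
time_s: 23.17
tcp_pos: [0.5468, 0.0317, 0.2828]
ee_rot: [[-1.0, 0.001, -0.005], [0.001, 1.0, -0.001], [0.005, -0.001, -1.0]]
wrist_force: [-0.4, 0.3, -6.9]
gripper_width: 0.468
gripper_force: 30.0
```

>>> servo_tool(
  slide=[
    [0.008,0.03,0],
    [0.016,0.065,0],
    [0.025,0.1,0],
    [0.034,0.135,0],
    [0.042,0.17,0],
  ],
  spin=[0,0,0,0,0],
  grip=[1,1,1,1,1],
)

```text
time_s: 23.58
tcp_pos: [0.5048, 0.2029, 0.284]
ee_rot: [[-1.0, 0.001, -0.002], [0.001, 1.0, -0.001], [0.002, -0.001, -1.0]]
wrist_force: [1.0, 0.7, -5.9]
gripper_width: 0.469
gripper_force: 30.0
```

>>> servo_tool(
  slide=[
    [0.008,0.035,0],
    [0.016,0.065,0],
    [0.02,0.085,0],
    [0.0213,0.097,0],
    [0.0213,0.097,0.01],
  ],
  spin=[0,0,0,0,0],
  grip=[1,1,1,1,1],
)

```text
time_s: 24.0
tcp_pos: [0.4854, 0.3018, 0.2759]
ee_rot: [[-1.0, -0.003, 0.003], [-0.003, 1.0, 0.002], [-0.003, 0.002, -1.0]]
wrist_force: [1.0, -0.1, -5.2]
gripper_width: 0.468
gripper_force: 30.0
```

>>> servo_tool(
  slide=[
    [0,0,0.01],
    [0,0,0.02],
    [0,0,0.03],
    [0,0,0.033],
    [0,0,0.033],
  ],
  spin=[0,0,0,0,0],
  grip=[1,1,1,1,1],
)

```text
time_s: 24.42
tcp_pos: [0.4845, 0.2974, 0.2406]
ee_rot: [[-1.0, 0.002, -0.003], [0.002, 1.0, -0.003], [0.003, -0.003, -1.0]]
wrist_force: [-0.2, 0.2, -7.0]
gripper_width: 0.47
gripper_force: 30.0
```

>>> servo_tool(
  slide=[
    [0,0,0],
    [0,0,0],
    [0,0,0],
    [0,0,0],
    [0,0,0],
  ],
  spin=[0,0,0,0,0],
  grip=[1,1,1,1,1],
)

```text
time_s: 24.83
tcp_pos: [0.4849, 0.2989, 0.2428]
ee_rot: [[-1.0, 0.001, 0.001], [0.001, 1.0, 0.001], [-0.001, 0.001, -1.0]]
wrist_force: [-1.4, -0.6, -6.6]
gripper_width: 0.468
gripper_force: 30.0
```

```bash
python3 - <<'E'
from h import *
d,W=cloud("side");st();print(np.round(sense()['ee_rot'],4).tolist())
A=d['pixels'][200:380,230:410]
d,W=cloud("top");B=d['pixels'][170:350,140:320]
print("mott",ring(W,.547,.032,.186),"coll",ring(W,.502,-.3,.023),"small",ring(W,.502,-.185,.055))
B2=d['pixels'][200:300,340:460]
cv2.imwrite("pics/c3.png",cv2.resize(np.hstack([A,B]),None,fx=2.2,fy=2.2))
E
```

```text
24.88 [0.4849 0.2989 0.2427] [-0.5  0.7 -7.1] 0.47048101923217905 29.985575921818963
[[-1.0, 0.0007, 0.0005], [0.0007, 1.0, 0.0005], [-0.0005, 0.0005, -1.0]]
mott (14, array([0.5446, 0.0288, 0.0048, 0.1843]), array([0.5459, 0.0297, 0.1848])) coll (133, array([ 0.5017, -0.3009,  0.022 ,  0.0219]), array([ 0.5014, -0.3007,  0.0222])) small (116, array([ 0.5015, -0.1851,  0.0216,  0.054 ]), array([ 0.5014, -0.1855,  0.054 ]))
```

View pics/c3.png

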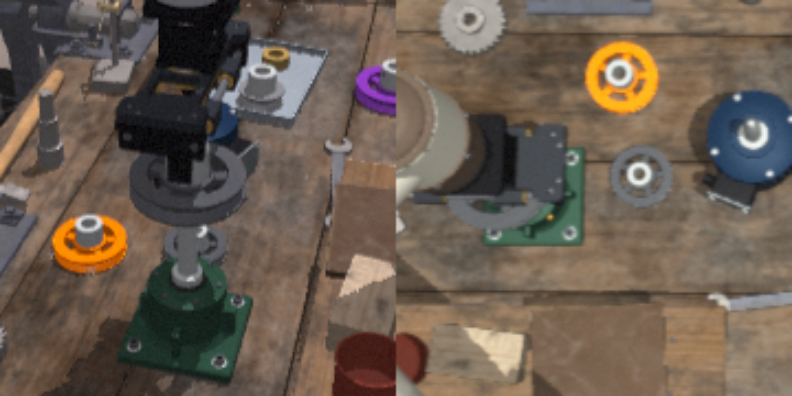

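The held pulley hangs at (188,180) over the spindle shaft tip at (190,232). The collar and small pulley lie flat in the tray. Now lowering.

>>> servo_tool(
  slide=[
    [0,0,0.008],
    [0,0,0.016],
    [0,0,0.024],
    [0,0,0.032],
    [0,0,0.04],
  ],
  spin=[0,0,0,0,0],
  grip=[1,1,1,1,1],
)

```text
time_s: 25.35
tcp_pos: [0.4846, 0.2986, 0.2009]
ee_rot: [[-1.0, 0.001, -0.001], [0.001, 1.0, -0.001], [0.001, -0.001, -1.0]]
wrist_force: [-0.5, 1.1, -7.3]
gripper_width: 0.472
gripper_force: 30.0
```

>>> servo_tool(
  slide=[
    [0,0,0],
    [0,0,0],
    [0,0,0],
    [0,0,0],
    [0,0,0],
  ],
  spin=[0,0,0,0,0],
  grip=[1,1,1,1,1],
)

```text
time_s: 25.77
tcp_pos: [0.485, 0.299, 0.2029]
ee_rot: [[-1.0, 0.001, 0.001], [0.001, 1.0, 0.001], [-0.001, 0.001, -1.0]]
wrist_force: [1.3, -0.4, -6.4]
gripper_width: 0.473
gripper_force: 30.0
```

>>> servo_tool(
  slide=[
    [0,0,0.01],
    [0,0,0.02],
    [0,0,0.03],
    [0,0,0.04],
    [0,0,0.05],
  ],
  spin=[0,0,0,0,0],
  grip=[1,1,1,1,1],
)

```text
time_s: 26.18
tcp_pos: [0.4845, 0.2985, 0.1507]
ee_rot: [[-1.0, 0.001, -0.001], [0.001, 1.0, -0.001], [0.001, -0.001, -1.0]]
wrist_force: [0.0, -0.0, -8.0]
gripper_width: 0.471
gripper_force: 30.0
```

>>> servo_tool(
  slide=[
    [0,0,0.002],
    [0,0,0.004],
    [0,0,0.006],
    [0,0,0.007],
    [0,0,0.008],
  ],
  spin=[0,0,0,0,0],
  grip=[1,1,1,1,1],
)

```text
time_s: 26.6
tcp_pos: [0.485, 0.2989, 0.1446]
ee_rot: [[-1.0, 0.001, 0.001], [0.001, 1.0, 0.0], [-0.001, 0.0, -1.0]]
wrist_force: [0.4, -0.2, -6.1]
gripper_width: 0.472
gripper_force: 30.0
```

>>> servo_tool(
  slide=[
    [0,0,0],
    [0,0,0],
    [0,0,0.001],
    [0,0,0.002],
    [0,0,0.002],
  ],
  spin=[0,0,0,0,0],
  grip=[1,1,1,1,1],
)

```text
time_s: 27.02
tcp_pos: [0.4847, 0.2987, 0.1422]
ee_rot: [[-1.0, 0.001, -0.0], [0.001, 1.0, -0.0], [0.0, -0.0, -1.0]]
wrist_force: [-0.3, 0.3, -7.3]
gripper_width: 0.473
gripper_force: 30.0
```

>>> servo_tool(
  slide=[
    [0,0,0.001],
    [0,0,0.001],
    [0,0,0.001],
    [0,0,0.001],
    [0,0,0.001],
  ],
  spin=[0,0,0,0,0],
  grip=[1,1,0.6,0.4,0.3],
)

```text
time_s: 27.43
tcp_pos: [0.4859, 0.2996, 0.1428]
ee_rot: [[-1.0, -0.0, 0.003], [-0.0, 1.0, 0.002], [-0.003, 0.002, -1.0]]
wrist_force: [0.5, 0.8, -0.5]
gripper_width: 0.551
gripper_force: 0.0
```

>>> servo_tool(
  slide=[
    [0,0,0],
    [0,0,0],
    [0,0,-0.02],
    [0,0,-0.05],
    [0,0,-0.09],
  ],
  spin=[0,0,0,0,0],
  grip=[0.3,0.3,0.3,0.3,0.3],
)

```text
time_s: 27.85
tcp_pos: [0.4838, 0.2979, 0.2303]
ee_rot: [[-1.0, 0.001, -0.004], [0.001, 1.0, -0.004], [0.004, -0.004, -1.0]]
wrist_force: [1.2, 0.9, -0.1]
gripper_width: 0.698
gripper_force: 0.0
```

>>> servo_tool(
  slide=[
    [0,-0.02,-0.03],
    [0,-0.05,-0.045],
    [0,-0.09,-0.045],
    [0,-0.13,-0.045],
    [0,-0.17,-0.045],
  ],
  spin=[0,0,0,0,0],
  grip=[0.3,0.3,0.3,0.3,0.3],
)

```text
time_s: 28.27
tcp_pos: [0.4846, 0.1275, 0.2776]
ee_rot: [[-1.0, -0.001, 0.003], [-0.001, 1.0, 0.001], [-0.003, 0.001, -1.0]]
wrist_force: [0.9, 0.5, -0.7]
gripper_width: 0.699
gripper_force: 0.0
```

>>> servo_tool(
  slide=[
    [0,-0.04,0],
    [0,-0.08,0],
    [0,-0.12,0],
    [0,-0.16,0],
    [0,-0.2,0],
  ],
  spin=[0,0,0,0,0],
  grip=[0.3,0.3,0.3,0.3,0.3],
)

```text
time_s: 28.68
tcp_pos: [0.4844, -0.0731, 0.2774]
ee_rot: [[-1.0, 0.0, 0.002], [0.0, 1.0, 0.0], [-0.002, 0.0, -1.0]]
wrist_force: [0.9, -0.4, -0.7]
gripper_width: 0.7
gripper_force: 0.0
```

>>> servo_tool(
  slide=[
    [-0.004,-0.04,0],
    [-0.008,-0.08,0],
    [-0.012,-0.12,0],
    [-0.0175,-0.16,0],
    [-0.0175,-0.2,0],
  ],
  spin=[0,0,0,0,0],
  grip=[0.3,0.3,0.3,0.3,0.3],
)

```text
time_s: 29.1
tcp_pos: [0.5025, -0.2735, 0.277]
ee_rot: [[-1.0, 0.0, 0.002], [0.0, 1.0, -0.001], [-0.002, -0.001, -1.0]]
wrist_force: [1.4, -0.4, 0.1]
gripper_width: 0.699
gripper_force: 0.0
```

>>> servo_tool(
  slide=[
    [0,-0.0285,0.02],
    [0,-0.0285,0.06],
    [0,-0.0285,0.1],
    [0,-0.0285,0.14],
    [0,-0.0285,0.17],
  ],
  spin=[0,0,0,0,0],
  grip=[0.3,0.3,0.3,0.3,0.3],
)

```text
time_s: 29.52
tcp_pos: [0.5008, -0.2998, 0.1038]
ee_rot: [[-1.0, 0.002, -0.002], [0.002, 1.0, 0.001], [0.002, 0.001, -1.0]]
wrist_force: [-0.4, -0.2, -0.7]
gripper_width: 0.703
gripper_force: 0.0
```

>>> servo_tool(
  slide=[
    [0,0,0],
    [0,0,0],
    [0,0,0],
    [0,0,0],
    [0,0,0],
  ],
  spin=[0,0,0,0,0],
  grip=[0.3,0.3,0.3,0.3,0.3],
)

```text
time_s: 29.93
tcp_pos: [0.5034, -0.3001, 0.1091]
ee_rot: [[-1.0, 0.0, 0.005], [0.0, 1.0, -0.002], [-0.005, -0.002, -1.0]]
wrist_force: [-0.9, 0.9, 0.1]
gripper_width: 0.7
gripper_force: 0.0
```

```bash
python3 - <<'E'
from h import *
st()
d,W=cloud("side");A=d['pixels'][220:400,230:410]
print(ring(W,.486,.3,.14),ring(W,.486,.3,.11,.07))
d,W=cloud("top");B=d['pixels'][170:350,140:320]
print(ring(W,.4845,.298,.14),ring(W,.485,.298,.11,.07))
cv2.imwrite("pics/c4.png",cv2.resize(np.hstack([A,B]),None,fx=2.2,fy=2.2))
E
```

```text
29.93 [ 0.5034 -0.3001  0.1091] [-0.9  0.9  0.1] 0.6998580409127134 0.0
(155, array([0.4863, 0.2988, 0.0222, 0.1402]), array([0.4849, 0.3058, 0.1399])) (826, array([0.4877, 0.2991, 0.0577, 0.1105]), array([0.4848, 0.3095, 0.1102]))
(150, array([0.4846, 0.2971, 0.0218, 0.1393]), array([0.4832, 0.296 , 0.1392])) (865, array([0.4842, 0.2975, 0.0565, 0.1093]), array([0.4835, 0.2969, 0.1093]))
```

View pics/c4.png

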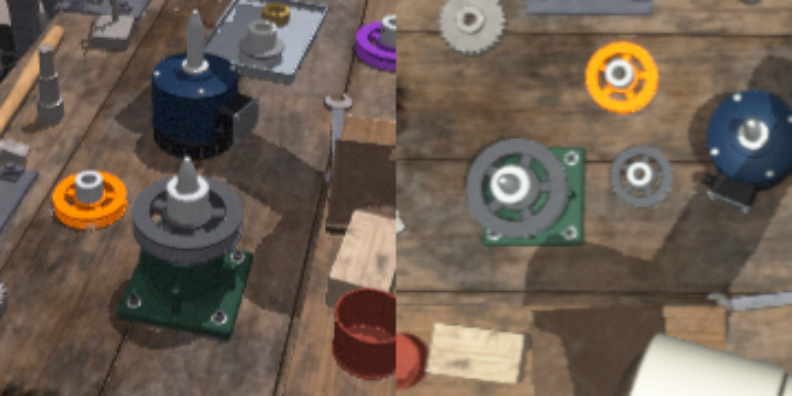

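The big pulley is seated at (187,210) on the green head, with its hub top at z = 0.140 as expected. Next I fetch the collar from the tray.

>>> servo_tool(
  slide=[
    [0,0,0.02],
    [0,0,0.04],
    [0,0,0.055],
    [0,0,0.065],
    [0,0,0.07],
  ],
  spin=[0,0,0,0,0],
  grip=[0.3,0.3,0.3,0.3,0.3],
)

```text
time_s: 30.45
tcp_pos: [0.5016, -0.2996, 0.0355]
ee_rot: [[-1.0, 0.001, -0.001], [0.001, 1.0, 0.0], [0.001, 0.0, -1.0]]
wrist_force: [0.2, -0.5, 0.1]
gripper_width: 0.699
gripper_force: 0.0
```

>>> servo_tool(
  slide=[
    [0,0,0],
    [0,0,0.002],
    [0,0,0.004],
    [0,0,0.005],
    [0,0,0.0055],
  ],
  spin=[0,0,0,0,0],
  grip=[0.3,0.3,0.3,0.3,0.3],
)

```text
time_s: 30.87
tcp_pos: [0.5022, -0.2998, 0.0313]
ee_rot: [[-1.0, 0.001, 0.001], [0.001, 1.0, -0.0], [-0.001, -0.0, -1.0]]
wrist_force: [-0.9, 0.6, -0.0]
gripper_width: 0.704
gripper_force: 0.0
```

>>> servo_tool(
  slide=[
    [0,0,0],
    [0,0,0],
    [0,0,0],
    [0,0,0],
    [0,0,0],
  ],
  spin=[0,0,0,0,0],
  grip=[0.3,0.5,0.7,1,1],
)

```text
time_s: 31.28
tcp_pos: [0.502, -0.2998, 0.031]
ee_rot: [[-1.0, 0.001, 0.0], [0.001, 1.0, -0.0], [-0.0, -0.0, -1.0]]
wrist_force: [-0.2, -1.0, 0.4]
gripper_width: 0.5
gripper_force: 30.0
```

>>> servo_tool(
  slide=[
    [0,0,0],
    [0,0,0],
    [0,0,0],
    [0,0,0],
    [0,0,0],
  ],
  spin=[0,0,0,0,0],
  grip=[1,1,1,1,1],
)

```text
time_s: 31.7
tcp_pos: [0.502, -0.2997, 0.031]
ee_rot: [[-1.0, 0.001, 0.0], [0.001, 1.0, -0.0], [-0.0, -0.0, -1.0]]
wrist_force: [0.5, 0.8, 1.3]
gripper_width: 0.5
gripper_force: 30.0
```

>>> servo_tool(
  slide=[
    [0,0,-0.02],
    [0,0,-0.06],
    [0,0,-0.1],
    [0,0,-0.14],
    [0,0,-0.18],
  ],
  spin=[0,0,0,0,0],
  grip=[1,1,1,1,1],
)

```text
time_s: 32.12
tcp_pos: [0.5012, -0.2994, 0.2122]
ee_rot: [[-1.0, 0.001, -0.001], [0.001, 1.0, 0.001], [0.001, 0.001, -1.0]]
wrist_force: [1.4, 0.1, -0.6]
gripper_width: 0.501
gripper_force: 30.0
```

>>> servo_tool(
  slide=[
    [0,0.02,-0.03],
    [0.005,0.06,-0.045],
    [0.01,0.1,-0.045],
    [0.015,0.14,-0.045],
    [0.0175,0.18,-0.045],
  ],
  spin=[0,0,0,0,0],
  grip=[1,1,1,1,1],
)

```text
time_s: 32.53
tcp_pos: [0.4832, -0.1182, 0.2558]
ee_rot: [[-1.0, 0.002, -0.0], [0.002, 1.0, 0.001], [0.0, 0.001, -1.0]]
wrist_force: [0.8, 0.2, -1.4]
gripper_width: 0.496
gripper_force: 30.0
```

>>> servo_tool(
  slide=[
    [0,0.04,0],
    [0,0.08,0],
    [0,0.12,0],
    [0,0.16,0],
    [0,0.2,0],
  ],
  spin=[0,0,0,0,0],
  grip=[1,1,1,1,1],
)

```text
time_s: 32.95
tcp_pos: [0.4837, 0.0821, 0.2556]
ee_rot: [[-1.0, 0.001, -0.001], [0.001, 1.0, 0.0], [0.001, 0.0, -1.0]]
wrist_force: [2.0, 0.0, -1.6]
gripper_width: 0.499
gripper_force: 30.0
```

>>> servo_tool(
  slide=[
    [0,0.04,0],
    [0,0.08,0],
    [0,0.12,0],
    [0,0.16,0],
    [0,0.19,0],
  ],
  spin=[0,0,0,0,0],
  grip=[1,1,1,1,1],
)

```text
time_s: 33.37
tcp_pos: [0.4841, 0.2731, 0.2553]
ee_rot: [[-1.0, -0.001, -0.001], [-0.001, 1.0, 0.0], [0.001, 0.0, -1.0]]
wrist_force: [0.3, 0.1, -0.7]
gripper_width: 0.499
gripper_force: 30.0
```

>>> servo_tool(
  slide=[
    [0,0.0285,0],
    [0,0.0285,0.01],
    [0,0.0285,0.02],
    [0,0.0285,0.03],
    [0,0.0285,0.035],
  ],
  spin=[0,0,0,0,0],
  grip=[1,1,1,1,1],
)

```text
time_s: 33.78
tcp_pos: [0.4838, 0.2971, 0.2184]
ee_rot: [[-1.0, 0.002, -0.003], [0.002, 1.0, -0.003], [0.003, -0.003, -1.0]]
wrist_force: [0.2, -0.6, -1.0]
gripper_width: 0.5
gripper_force: 30.0
```

>>> servo_tool(
  slide=[
    [0,0,0],
    [0,0,0],
    [0,0,0],
    [0,0,0],
    [0,0,0],
  ],
  spin=[0,0,0,0,0],
  grip=[1,1,1,1,1],
)

```text
time_s: 34.2
tcp_pos: [0.4851, 0.2987, 0.2215]
ee_rot: [[-1.0, 0.001, 0.001], [0.001, 1.0, 0.001], [-0.001, 0.001, -1.0]]
wrist_force: [0.4, 0.0, -0.4]
gripper_width: 0.5
gripper_force: 30.0
```

>>> servo_tool(
  slide=[
    [0,0,0.01],
    [0,0,0.02],
    [0,0,0.03],
    [0,0,0.04],
    [0,0,0.045],
  ],
  spin=[0,0,0,0,0],
  grip=[1,1,1,1,1],
)

```text
time_s: 34.62
tcp_pos: [0.484, 0.2981, 0.1733]
ee_rot: [[-1.0, 0.001, -0.003], [0.001, 1.0, -0.002], [0.003, -0.002, -1.0]]
wrist_force: [-0.5, 0.2, -1.6]
gripper_width: 0.5
gripper_force: 30.0
```

>>> servo_tool(
  slide=[
    [0,0,0.001],
    [0,0,0.003],
    [0,0,0.004],
    [0,0,0.005],
    [0,0,0.006],
  ],
  spin=[0,0,0,0,0],
  grip=[1,1,1,1,1],
)

```text
time_s: 35.03
tcp_pos: [0.485, 0.299, 0.1702]
ee_rot: [[-1.0, 0.001, 0.001], [0.001, 1.0, 0.001], [-0.001, 0.001, -1.0]]
wrist_force: [-0.1, 0.1, -0.7]
gripper_width: 0.495
gripper_force: 30.0
```

>>> servo_tool(
  slide=[
    [0,0,0],
    [0,0,0.001],
    [0,0,0.001],
    [0,0,0.001],
    [0,0,0.001],
  ],
  spin=[0,0,0,0,0],
  grip=[1,1,1,1,1],
)

```text
time_s: 35.45
tcp_pos: [0.4849, 0.2988, 0.169]
ee_rot: [[-1.0, 0.001, 0.0], [0.001, 1.0, 0.0], [-0.0, 0.0, -1.0]]
wrist_force: [-0.1, -0.7, -0.6]
gripper_width: 0.499
gripper_force: 30.0
```

>>> servo_tool(
  slide=[
    [0,0,0.001],
    [0,0,0.001],
    [0,0,0.001],
    [0,0,0.001],
    [0,0,0.001],
  ],
  spin=[0,0,0,0,0],
  grip=[1,1,0.6,0.4,0.3],
)

```text
time_s: 35.87
tcp_pos: [0.4849, 0.2988, 0.168]
ee_rot: [[-1.0, 0.001, 0.0], [0.001, 1.0, 0.0], [-0.0, 0.0, -1.0]]
wrist_force: [0.2, -0.6, 0.1]
gripper_width: 0.58
gripper_force: 0.0
```

>>> servo_tool(
  slide=[
    [0,0,0],
    [0,0,0],
    [0,0,-0.02],
    [0,0,-0.05],
    [0,0,-0.09],
  ],
  spin=[0,0,0,0,0],
  grip=[0.3,0.3,0.3,0.3,0.3],
)

```text
time_s: 36.28
tcp_pos: [0.4836, 0.2977, 0.2561]
ee_rot: [[-1.0, 0.001, -0.005], [0.001, 1.0, -0.005], [0.005, -0.005, -1.0]]
wrist_force: [1.1, 0.4, -0.3]
gripper_width: 0.7
gripper_force: 0.0
```

>>> servo_tool(
  slide=[
    [0,-0.03,0],
    [0,-0.07,0],
    [0,-0.11,0],
    [0,-0.15,0],
    [0,-0.19,0],
  ],
  spin=[0,0,0,0,0],
  grip=[0.3,0.3,0.3,0.3,0.3],
)

```text
time_s: 36.7
tcp_pos: [0.4842, 0.1072, 0.2582]
ee_rot: [[-1.0, -0.0, 0.001], [-0.0, 1.0, 0.0], [-0.001, 0.0, -1.0]]
wrist_force: [1.4, -0.3, 0.5]
gripper_width: 0.701
gripper_force: 0.0
```

>>> servo_tool(
  slide=[
    [0,-0.04,0],
    [0,-0.08,0],
    [0,-0.12,0],
    [-0.0085,-0.16,0],
    [-0.0175,-0.2,0],
  ],
  spin=[0,0,0,0,0],
  grip=[0.3,0.3,0.3,0.3,0.3],
)

```text
time_s: 37.12
tcp_pos: [0.5016, -0.0931, 0.2585]
ee_rot: [[-1.0, 0.0, 0.001], [0.0, 1.0, 0.0], [-0.001, 0.0, -1.0]]
wrist_force: [0.8, 0.9, 0.2]
gripper_width: 0.703
gripper_force: 0.0
```

>>> servo_tool(
  slide=[
    [0,-0.04,0],
    [0,-0.08,0],
    [0,-0.0935,0.03],
    [0,-0.0935,0.07],
    [0,-0.0935,0.11],
  ],
  spin=[0,0,0,0,0],
  grip=[0.3,0.3,0.3,0.3,0.3],
)

```text
time_s: 37.53
tcp_pos: [0.5025, -0.1863, 0.1477]
ee_rot: [[-1.0, 0.004, 0.004], [0.004, 1.0, -0.0], [-0.004, -0.0, -1.0]]
wrist_force: [0.5, 0.3, -0.1]
gripper_width: 0.701
gripper_force: 0.0
```

>>> servo_tool(
  slide=[
    [0,0,0.03],
    [0,0,0.045],
    [0,0,0.05],
    [0,0,0.05],
    [0,0,0.05],
  ],
  spin=[0,0,0,0,0],
  grip=[0.3,0.3,0.3,0.3,0.3],
)

```text
time_s: 37.95
tcp_pos: [0.5029, -0.1848, 0.0988]
ee_rot: [[-1.0, 0.0, 0.002], [0.0, 1.0, -0.001], [-0.002, -0.001, -1.0]]
wrist_force: [-0.1, -0.7, 0.3]
gripper_width: 0.704
gripper_force: 0.0
```

```bash
python3 - <<'E'
from h import *
st()
d,W=cloud("side");A=d['pixels'][220:400,230:410]
print(ring(W,.486,.3,.16),ring(W,.486,.3,.11,.07))
d,W=cloud("top");B=d['pixels'][170:350,140:320]
print(ring(W,.4845,.298,.16))
cv2.imwrite("pics/c5.png",cv2.resize(np.hstack([A,B]),None,fx=2.2,fy=2.2))
E
```

```text
37.95 [ 0.5029 -0.1848  0.0988] [-0.1 -0.7  0.3] 0.7040381382701488 0.0
(198, array([0.4871, 0.3009, 0.0229, 0.1606]), array([0.4859, 0.3043, 0.1603])) (813, array([0.4875, 0.3001, 0.0569, 0.1105]), array([0.4837, 0.3106, 0.1102]))
(213, array([0.4849, 0.2976, 0.0226, 0.1595]), array([0.4837, 0.2973, 0.1594]))
```

View pics/c5.png

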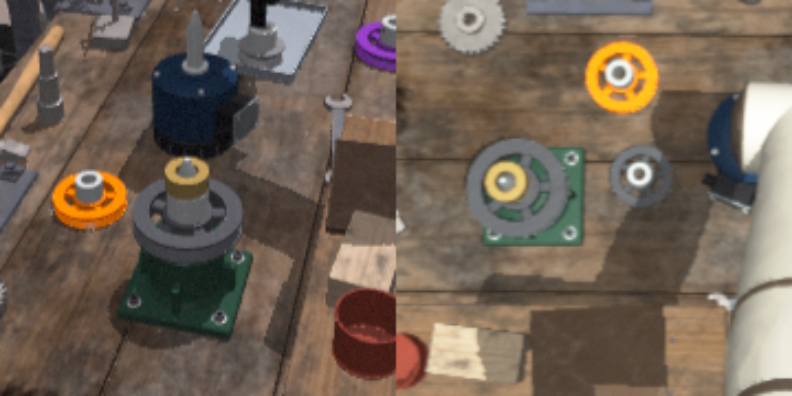

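The collar sits on the hub at (187,178), top at z = 0.160. Next is the small pulley.

>>> servo_tool(
  slide=[
    [0,0,0.01],
    [0,0,0.02],
    [0,0,0.03],
    [0,0,0.037],
    [0,0,0.04],
  ],
  spin=[0,0,0,0,0],
  grip=[0.3,0.3,0.3,0.3,0.3],
)

```text
time_s: 38.47
tcp_pos: [0.501, -0.1846, 0.056]
ee_rot: [[-1.0, 0.001, -0.003], [0.001, 1.0, 0.0], [0.003, 0.0, -1.0]]
wrist_force: [-0.0, -0.3, 0.4]
gripper_width: 0.704
gripper_force: 0.0
```

>>> servo_tool(
  slide=[
    [0,0,0],
    [0,0,0],
    [0,0,0],
    [0,0,0],
    [0,0,0],
  ],
  spin=[0,0,0,0,0],
  grip=[0.3,0.3,0.3,0.3,0.4],
)

```text
time_s: 38.88
tcp_pos: [0.5023, -0.1847, 0.0582]
ee_rot: [[-1.0, 0.001, 0.001], [0.001, 1.0, -0.0], [-0.001, -0.0, -1.0]]
wrist_force: [-0.0, 0.3, 0.3]
gripper_width: 0.672
gripper_force: 0.0
```

>>> servo_tool(
  slide=[
    [0,0,0],
    [0,0,0],
    [0,0,0],
    [0,0,0],
    [0,0,0],
  ],
  spin=[0,0,0,0,0],
  grip=[0.5,0.7,1,1,1],
)

```text
time_s: 39.3
tcp_pos: [0.5021, -0.1847, 0.058]
ee_rot: [[-1.0, 0.001, 0.0], [0.001, 1.0, -0.0], [-0.0, -0.0, -1.0]]
wrist_force: [-0.7, -0.2, 0.3]
gripper_width: 0.472
gripper_force: 30.0
```

>>> servo_tool(
  slide=[
    [0,0,0],
    [0,0,0],
    [0,0,0],
    [0,0,0],
    [0,0,0],
  ],
  spin=[0,0,0,0,0],
  grip=[1,1,1,1,1],
)

```text
time_s: 39.72
tcp_pos: [0.502, -0.1848, 0.058]
ee_rot: [[-1.0, 0.001, 0.0], [0.001, 1.0, -0.0], [-0.0, -0.0, -1.0]]
wrist_force: [-0.1, 0.3, 2.4]
gripper_width: 0.471
gripper_force: 30.0
```

>>> servo_tool(
  slide=[
    [0,0,-0.02],
    [0,0,-0.06],
    [0,0,-0.1],
    [0,0,-0.14],
    [0,0,-0.18],
  ],
  spin=[0,0,0,0,0],
  grip=[1,1,1,1,1],
)

```text
time_s: 40.13
tcp_pos: [0.5008, -0.1844, 0.2384]
ee_rot: [[-1.0, 0.001, -0.002], [0.001, 1.0, 0.001], [0.002, 0.001, -1.0]]
wrist_force: [0.3, 0.2, -3.2]
gripper_width: 0.472
gripper_force: 30.0
```

>>> servo_tool(
  slide=[
    [0,0.01,-0.03],
    [-0.01,0.03,-0.04],
    [-0.02,0.06,-0.04],
    [-0.03,0.09,-0.04],
    [-0.0358,0.12,-0.04],
  ],
  spin=[0,0,0,0,0],
  grip=[1,1,1,1,1],
)

```text
time_s: 40.55
tcp_pos: [0.5377, -0.0634, 0.2767]
ee_rot: [[-1.0, 0.002, -0.002], [0.002, 1.0, 0.001], [0.002, 0.001, -1.0]]
wrist_force: [0.4, -0.5, -3.2]
gripper_width: 0.473
gripper_force: 30.0
```

>>> servo_tool(
  slide=[
    [-0.005,0.03,0],
    [-0.01,0.06,0],
    [-0.01,0.085,0],
    [-0.01,0.0967,0],
    [-0.01,0.0967,0],
  ],
  spin=[0,0,0,0,0],
  grip=[1,1,1,1,1],
)

```text
time_s: 40.97
tcp_pos: [0.5473, 0.0342, 0.2764]
ee_rot: [[-1.0, -0.002, -0.003], [-0.002, 1.0, 0.0], [0.003, 0.0, -1.0]]
wrist_force: [0.4, -0.6, -3.4]
gripper_width: 0.473
gripper_force: 30.0
```

>>> servo_tool(
  slide=[
    [0,0,0],
    [0,0,0],
    [0,0,0],
    [0,0,0],
    [0,0,0],
  ],
  spin=[0,0,0,0,0],
  grip=[1,1,1,1,1],
)

```text
time_s: 41.38
tcp_pos: [0.5479, 0.0311, 0.2779]
ee_rot: [[-1.0, 0.002, -0.0], [0.002, 1.0, 0.0], [0.0, 0.0, -1.0]]
wrist_force: [-0.4, -0.2, -2.4]
gripper_width: 0.471
gripper_force: 30.0
```

>>> servo_tool(
  slide=[
    [0,0,0.012],
    [0,0,0.024],
    [0,0,0.036],
    [0,0,0.048],
    [0,0,0.055],
  ],
  spin=[0,0,0,0,0],
  grip=[1,1,1,1,1],
)

```text
time_s: 41.8
tcp_pos: [0.5473, 0.0314, 0.2215]
ee_rot: [[-1.0, 0.002, -0.002], [0.002, 1.0, -0.0], [0.002, -0.0, -1.0]]
wrist_force: [-0.1, 0.1, -3.4]
gripper_width: 0.466
gripper_force: 30.0
```

>>> servo_tool(
  slide=[
    [0,0,0.004],
    [0,0,0.008],
    [0,0,0.012],
    [0,0,0.016],
    [0,0,0.018],
  ],
  spin=[0,0,0,0,0],
  grip=[1,1,1,1,1],
)

```text
time_s: 42.22
tcp_pos: [0.5479, 0.0319, 0.2046]
ee_rot: [[-1.0, 0.001, -0.0], [0.001, 1.0, 0.0], [0.0, 0.0, -1.0]]
wrist_force: [-1.3, 0.4, -2.7]
gripper_width: 0.472
gripper_force: 30.0
```

No contact forces, so the shaft is in the bore. Continuing down.

>>> servo_tool(
  slide=[
    [0,0,0.008],
    [0,0,0.016],
    [0,0,0.024],
    [0,0,0.03],
    [0,0,0.033],
  ],
  spin=[0,0,0,0,0],
  grip=[1,1,1,1,1],
)

```text
time_s: 42.63
tcp_pos: [0.5474, 0.0319, 0.1703]
ee_rot: [[-1.0, 0.001, -0.002], [0.001, 1.0, -0.0], [0.002, -0.0, -1.0]]
wrist_force: [0.4, -0.0, -2.6]
gripper_width: 0.471
gripper_force: 30.0
```

>>> servo_tool(
  slide=[
    [0,0,0.001],
    [0,0,0.002],
    [0,0,0.003],
    [0,0,0.003],
    [0,0,0.003],
  ],
  spin=[0,0,0,0,0],
  grip=[1,1,1,1,1],
)

```text
time_s: 43.05
tcp_pos: [0.5481, 0.032, 0.1691]
ee_rot: [[-1.0, 0.001, 0.001], [0.001, 1.0, 0.0], [-0.001, 0.0, -1.0]]
wrist_force: [0.3, -0.3, -3.3]
gripper_width: 0.472
gripper_force: 30.0
```

Lower the last 1.5 mm, release, rise and withdraw to the side.

>>> servo_tool(
  slide=[
    [0,0,0.001],
    [0,0,0.0015],
    [0,0,0.0015],
    [0,0,0.0015],
    [0,0,0.0015],
  ],
  spin=[0,0,0,0,0],
  grip=[1,1,0.8,0.5,0.3],
)

```text
time_s: 43.47
tcp_pos: [0.5486, 0.032, 0.1681]
ee_rot: [[-1.0, 0.0, 0.002], [0.0, 1.0, 0.0], [-0.002, 0.0, -1.0]]
wrist_force: [0.5, 0.7, 0.1]
gripper_width: 0.524
gripper_force: 0.0
```

>>> servo_tool(
  slide=[
    [0,0,0],
    [0,0,0],
    [0,0,-0.02],
    [0,0,-0.05],
    [0,0,-0.09],
  ],
  spin=[0,0,0,0,0],
  grip=[0.3,0.3,0.3,0.3,0.3],
)

```text
time_s: 43.88
tcp_pos: [0.5465, 0.0316, 0.2561]
ee_rot: [[-1.0, 0.001, -0.006], [0.001, 1.0, -0.002], [0.006, -0.002, -1.0]]
wrist_force: [1.5, -0.4, 0.7]
gripper_width: 0.696
gripper_force: 0.0
```

>>> servo_tool(
  slide=[
    [0,-0.03,-0.02],
    [0.01,-0.07,-0.02],
    [0.02,-0.11,-0.02],
    [0.03,-0.15,-0.02],
    [0.04,-0.18,-0.02],
  ],
  spin=[0,0,0,0,0],
  grip=[0.3,0.3,0.3,0.3,0.3],
)

```text
time_s: 44.3
tcp_pos: [0.5071, -0.1503, 0.278]
ee_rot: [[-1.0, 0.001, 0.001], [0.001, 1.0, -0.0], [-0.001, -0.0, -1.0]]
wrist_force: [0.6, 0.5, 0.6]
gripper_width: 0.7
gripper_force: 0.0
```

>>> servo_tool(
  slide=[
    [0,-0.03,0],
    [0,-0.06,0],
    [0,-0.08,0],
    [0,-0.08,0],
    [0,-0.08,0],
  ],
  spin=[0,0,0,0,0],
  grip=[0.3,0.3,0.3,0.3,0.3],
)

```text
time_s: 44.72
tcp_pos: [0.5076, -0.2289, 0.2773]
ee_rot: [[-1.0, 0.003, 0.0], [0.003, 1.0, 0.0], [-0.0, 0.0, -1.0]]
wrist_force: [-0.0, 0.5, -0.4]
gripper_width: 0.701
gripper_force: 0.0
```

```bash
python3 - <<'E'
from h import *
st()
for c in("side","top"):
    d,W=cloud(c)
    for n,x,y,z,r in(("collar",.485,.299,.16,.04),("bigrim",.485,.299,.11,.07),("smallhub",.548,.032,.164,.04),("smallrim",.548,.032,.134,.05)): print(c,n,ring(W,x,y,z,r))
    for n in("surface_gauge","gear_wheel","nut_tin"): print(n,[np.round(r['point'],3) for r in tip_of(n,c)[:1]])
    if c=="side": cv2.imwrite("pics/f.png",cv2.resize(d['pixels'][150:400,200:460],None,fx=2.3,fy=2.3))
E
```

```text
44.72 [ 0.5076 -0.2289  0.2773] [-0.   0.5 -0.4] 0.7011939423804642 0.0
side collar (206, array([0.4871, 0.2999, 0.0234, 0.1605]), array([0.486 , 0.3041, 0.1601]))
side bigrim (823, array([0.4872, 0.2989, 0.058 , 0.1104]), array([0.484 , 0.3106, 0.1101]))
side smallhub (97, array([0.5502, 0.0347, 0.0221, 0.1647]), array([0.5484, 0.0403, 0.1642]))
side smallrim (155, array([0.5505, 0.0339, 0.0358, 0.1351]), array([0.5477, 0.0447, 0.1352]))
surface_gauge [array([ 0.736, -0.197,  0.001])]
gear_wheel [array([ 0.705,  0.382, -0.002])]
nut_tin [array([ 0.635, -0.479,  0.001])]
top collar (203, array([0.4844, 0.2976, 0.0227, 0.1592]), array([0.4839, 0.2967, 0.1595]))
top bigrim (843, array([0.4844, 0.2977, 0.0565, 0.109 ]), array([0.4835, 0.2963, 0.1092]))
top smallhub (170, array([0.5476, 0.0311, 0.0211, 0.1635]), array([0.547 , 0.0306, 0.1633]))
top smallrim (309, array([0.5475, 0.0308, 0.0343, 0.1331]), array([0.5451, 0.0308, 0.1334]))
surface_gauge [array([ 0.735, -0.197, -0.001])]
gear_wheel [array([ 0.701,  0.381, -0.002])]
nut_tin [array([ 0.63 , -0.48 ,  0.003])]
```

View pics/f.png

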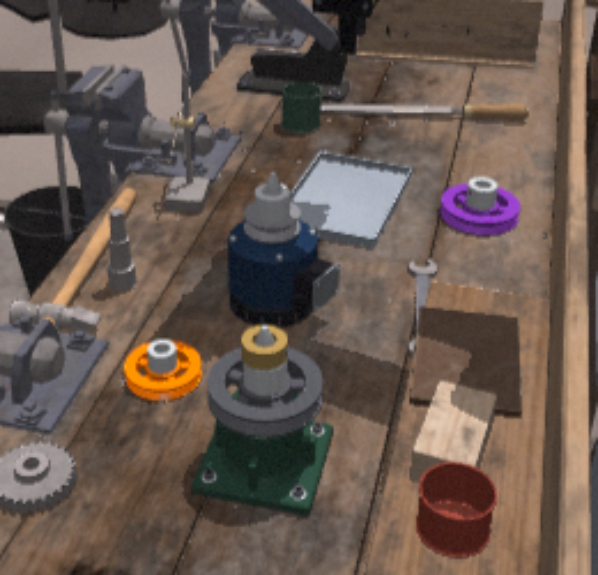

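The small pulley is fully down on the motor at (273,215). The big pulley and collar are on the spindle at (265,370), and the bystanders have not moved.

```bash
python3 -c "from station import *;print(finish_job())"
```

```text
the job is handed in; nothing more can be done
None
```

The pulleys are swapped and the job is handed in: big pulley seated on the spindle with the collar on its hub, small pulley seated on the motor, and the surface gauge, gear wheel and tin where they were (about 45 s of the 120 s used).

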